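Set the rule against both graph pegs and clamp it

TASK

The two sliding pegs on the graph board are set to the photometer's first and last blank reading, through which a line is to be ruled. Lift the aluminium rule by its knob, lay it flat on the board on the robot's side of the pegs with one end going below the open clamp, and slide it up gently until its long edge bears on both pegs at once, so lightly that neither peg is shifted in its slot. Leave it there and swing the red clamp lever fully down, so that the rule is held still against both pegs.

Things in the scene. Friction and masses are not known exactly. Their poses are not given: they have to be found in the camera images.
- rule: flat aluminium rule, 260 long (its y) x 40 wide (its x) x 4 mm thick, about 0.12 kg, dark stripe and graduations on top, the same either way round; origin at the middle of its underside, z up. A black knob 20 mm in diameter stands upright on its middle, from 4 to 34 mm above the underside; gripped by the knob the rule swivels only stiffly, pushed at the knob by one finger it swivels freely
- rule_knob (a point): point on the axis of the rule's knob, 20 mm above the underside of the rule, where to grip it
- board: fixed plywood board, 200 (its x) x 380 (its y) x 12 mm, a graph sheet taped on it; origin at the middle of its underside, x away from the robot, y to the robot's left, z up; its top is 12 mm above the origin. With the rule's knob at board y = 0 (within 8 mm) the rule's end lies under the cam of the clamp and clear of the clamp's foot
- slot_red: slot along the board's x with the red-headed peg, left on the board; origin on the board's top at the middle of the slot (board x 0.05, y 0.075), axes as the board's. The peg stands somewhere within 16 mm of the origin either way along x: its own place is not in this pose and must be felt or seen. Peg: steel stem 4 mm in diameter, ball head 12 mm in diameter from 10 to 22 mm above the board
- slot_blue: the same with the blue-headed peg, right on the board (board x 0.05, y -0.075). Each peg sits stiffly in its slot and must not be pushed with more than 6 N; the rule weighs so little that it slides and swivels at 1 to 3 N, if nothing presses it down on the board
- clamp_hinge (a point): axis of the clamp lever, along board x, at board x 0.028, y -0.115, 24 mm above the board's top, at the right end. It sits in a grey bracket (board x 0.003 to 0.053) whose foot lies beyond y = -0.145; its two cheeks reach in to y = -0.104 and leave 17 mm free above the board, so that the rule slides in under them. The cam, 20 mm wide, presses below this axis
- clamp_lever (a joint): angle of the clamp lever: 0 = standing upright (open), growing as its handle swings away from the rule, to the right (board -y) and down; 1.6 = fully down at its stop, lying level over the board's right end. It stays where it is left; in about the last 0.3 rad the cam under it presses on the rule and it takes some 5 N at the handle
- lever_grip (a point): middle of the lever's red handle, 62 mm from the hinge axis; the handle is round, 14 mm in diameter, and ends 81 mm from the axis
- dye_violet: small brown dye bottle with white cap, 28x28x65 mm, stands behind the board; leave it alone; origin at its foot
- marker: red and white marker, 141 mm, lies behind the board; leave it alone; origin at its middle
- pen: light blue click pen, 145 mm, lies right of the board; leave it alone; origin at its middle

How it is judged:
On the way:
1. the rule lies flat on the board and bears on both pegs at once while the clamp is still open (contact force between rule and slot_red above 0.3 N and contact force between rule and slot_blue above 0.3 N and value of joint clamp_lever below 0.8 rad and angle between rule's own z axis and vertical below 0.03 rad and z of rule in the frame of board between 0.01 and 0.0145 m), for 0.2 s.
At the end, for the whole second after the job is handed in: the rule lies flat on the board with one long edge within 1.5 mm of both peg stems, at rest; the clamp lever is down (over 1.4 rad) and its cam presses on the rule (over 1.5 N) (((x of peg_red_c0 in the frame of rule between 0.02 and 0.0235 m and x of peg_blue_c0 in the frame of rule between 0.02 and 0.0235 m) or (x of peg_red_c0 in the frame of rule between -0.0235 and -0.02 m and x of peg_blue_c0 in the frame of rule between -0.0235 and -0.02 m)) and angle between rule's own z axis and vertical below 0.03 rad and z of rule in the frame of board between 0.01 and 0.0145 m and value of joint clamp_lever above 1.4 rad and contact force between clamp_lever and rule above 1.5 N and linear speed of rule below 0.01 m/s); the robot touches nothing.
It fails at once if a peg is pushed with more than 6 N, enough to shift it (contact force between rule and slot_red above 6 N or contact force between rule and slot_blue above 6 N).
It fails at once if the bottle, the marker or the pen is disturbed (distance of any of dye_violet, marker, pen from where it was at the start of the episode above 0.02 m or angle between dye_violet's own z axis and vertical above 0.3 rad).
It also fails if it takes over 72 s, if anything falls off the work surface, if the arm or the gripper's body presses on something with over 40 N, if the wrist force passes 120 N, or if a joint passes its speed limit or range.

ROBOT

A 7-joint arm with a two-finger parallel gripper is mounted at the origin on a cart in front of the work surface, level with it; the furniture and walls round the work are solid. World frame = base frame: x ahead of the robot, y to its left, z up, the work surface at z = 0. Lengths are in m, angles in rad, forces in N, time in s.
With the tool pointing down it reaches from about 0.425 to 0.925 m from the base axis. Payload 6.8 kg.
Tool frame: the origin (TCP) lies midway between the tips of the shut fingers; the grasp point (between the pads) lies 19 mm behind it; z points along the fingers, y is the line along which they close (so a half turn about z gives the same grasp; the last joint's range is limited). The gripper opens to 85 mm and grips with 20 to 120 N. Pads are 22 mm wide; open, the fingers measure 114 mm over their backs; the gripper's body (76 mm by 85 mm) begins 54 mm behind the grasp point. The pads swing forward as they close: fully open they stand 13 mm farther back than shut.
Start: joints at [-1.301, 0.477, 0.022, 1.555, -0.011, 1.109, -0.083], TCP at [0.249, 0.627, 0.231] pointing down, gripper open.
Joint ranges: [-2.96, 2.96], [-0.34, 2.1], [-1.41, 1.46], [0.24, 2.44], [-1.37, 4.51], [0.17, 1.92], [-2.96, 2.96]. Speed limits (rad/s): [2.39, 2.39, 3.14, 3.14, 3.14, 3.14, 3.14].

INTERFACE

Orientations are given as a rotation vector (axis times angle).
In Python, from bench import get_obs, grab_frame, camera_params, r gives the robot as it stands.
- The arm moves only by the shell command python3 -m jog 'ROWS' [FORCE]. ROWS is JSON, a list of rows, each an object of numbers: "rx", "ry", "rz": the turn, a rotation vector about the world's x, y, z scaled (see below); "x", "y", "z": the shift along the world's x, y, z scaled (see below); "jaw": the opening, from -1 (shut) to 1 (fully open). In form: [{"rx": .., "ry": .., "rz": .., "x": .., "y": .., "z": .., "jaw": ..}, ...]. A call has 1 to 8 rows; each row shifts and turns the commanded pose from where the row before left it; what a row does not reach is not made up. The controller multiplies each number of a shift by 60 mm and each number of a turn by 10 degrees. A row lasts 1/8 s, in which the tool goes at most 62.5 mm and 10.7 degrees, less where a joint would pass 70% of its speed; a pose out of reach is approached as far as the arm can. A call with a number of a shift or a turn outside -1 to 1 is refused whole. A call with a gripper value outside its range is refused whole. The fingers move at their own pace and stop on an object; FORCE is the grip in N (left out, the last holds). Time passes only in rows, so rows that do not move let the fingers close. It gives the time, the measured TCP pose, the force, the opening and the grip force at its end, in the units of the state.
- get_obs(): the state, without advancing time (a new reading comes with each control period).
- grab_frame(name): name is "scene" or "side" or "wrist"; returns the picture (420x560x3 uint8, red, green, blue); there is no depth.
- camera_params(name): a dict with "fx", "fy", "cx", "cy" (pixels), "k1" (the pictures are not rectified: a ray, as slopes to the right and down, at radius r is drawn at 1 + k1 r^2 times it, then the intrinsics apply), "R" (3x3) and "t" (3): a world point X has camera coordinates R X + t. Camera axes: x right, y down, z forward; pixel columns grow to the right and rows downward; lengths in m; the calibration is good to about 2 mm. A picture is of the moment at which its call begins: read the wrist's pose just before it. camera_params takes no time and is no camera call; for the wrist camera it gives the pose at the moment of the call.
- r.hand_in(): hands the job in; it is judged then, once.
The state is a dict: "clock": time; "joints": joint angles; "qvel": joint speeds; "tau": joint torques, N m; "tcp_pos": TCP position; "orientation": TCP orientation; "contact_force": force on the tool from outside, world axes, zero at the start; "moment": the same for the moment, N m; "grip_width": finger opening in m; "gripper_force": force on a finger pad.
Only numpy, scipy, OpenCV 4.12 (cv2) and the standard library are available. Lean on these libraries where they do the work, as an engineer would, in place of code of your own. Each camera call takes 0.05 s, during which the arm holds its last target. There are 200 camera calls.

## Working session

There is one attempt and no reset: what is moved stays moved. The work goes in short steps, Python scripts to look and compute and a shell command to move; the robot and the scene stay as the last step left them, time stands still between calls to the robot, and variables do not carry over. Pictures are saved under pics/ and viewed, at most 10 in all, crops included, and the job is handed in when it is done.

```bash
mkdir -p pics; ls
cat > h.py <<'E'
import numpy as np, cv2
from bench import get_obs, grab_frame, camera_params, r
def ray(p,uv):
    s=np.array([(uv[0]-p['cx'])/p['fx'],(uv[1]-p['cy'])/p['fy']]);d=s.copy()
    for _ in range(20): s=d/(1+p['k1']*(s@s))
    R=np.array(p['R']);t=np.array(p['t']);return -R.T@t, R.T@np.array([s[0],s[1],1.])
def onz(p,uv,z):
    o,d=ray(p,uv);return o+d*(z-o[2])/d[2]
def pix(p,X):
    c=np.array(p['R'])@np.array(X)+np.array(p['t']);s=c[:2]/c[2];s=s*(1+p['k1']*(s@s));return np.array([s[0]*p['fx']+p['cx'],s[1]*p['fy']+p['cy']])
def two(p,a,q,b):
    o,d=ray(p,a);O,D=ray(q,b);k=np.linalg.lstsq(np.c_[d,-D],O-o,rcond=None)[0];A=o+d*k[0];B=O+D*k[1];return (A+B)/2,np.linalg.norm(A-B)
def snap(n,f):
    p=camera_params(n);im=np.array(grab_frame(n))[:,:,::-1].copy();cv2.imwrite('pics/'+f,im);return p,im
E
python3 - <<'E'
from h import *
a=snap('scene','a.png')[1];b=snap('side','b.png')[1]
o=get_obs();print(o)
for n in('scene','side','wrist'):
    p=camera_params(n);print(n,-np.array(p['R']).T@np.array(p['t']),p['fx'])
E
```

```text
pics
{'clock': 0.1, 'joints': array([-1.30109093,  0.47771498,  0.02230937,  1.55631933, -0.01148914,
        1.10932012, -0.08312843]), 'qvel': array([-7.68311777e-04, -2.39675330e-04,  8.06310431e-06, -2.68067540e-03,
        3.75096116e-04, -1.17750889e-04,  6.73287680e-04]), 'tau': array([ 5.29846424e-03, -5.97755384e+01,  1.61427431e+00, -2.81951988e+01,
        1.29506900e-02,  5.11998383e-03, -1.58790118e-05]), 'tcp_pos': array([0.24879455, 0.62691178, 0.23043799]), 'orientation': array([-5.89854623e-01, -3.08552153e+00,  2.54826289e-03]), 'contact_force': array([-0.77366783, -0.21785705,  0.05469488]), 'moment': array([0.00448295, 0.02322184, 0.03025519]), 'gripper_force': 0.0, 'grip_width': 0.08546781969730113}
scene [-0.39400695  0.76678542  0.67435935] 499.61657126288515
side [ 0.04027928 -0.86681641  0.95467267] 480.36950467833725
wrist [0.17118155 0.65763097 0.37401346] 351.23160922801253
```

View pics/a.png

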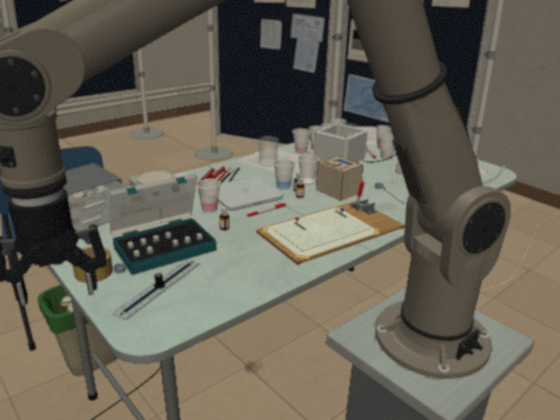

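View pics/b.png

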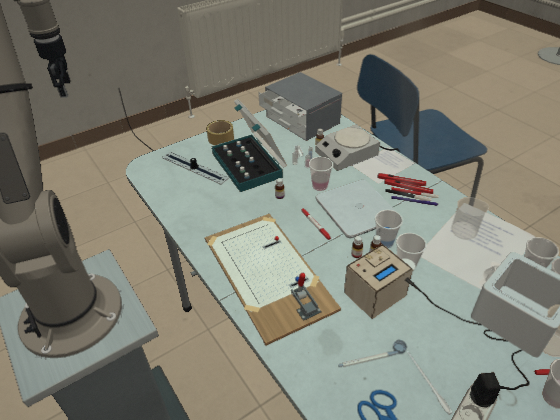

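The scene picture shows the rule at about (159,283) with its knob top near (158,277). The board is around (330,232). In the side picture the knob is near (193,161), the board corners are at about (206,238), (270,215), (339,313) and (268,340), and the red lever is at (301,280).

Run:
```python
from h import *
p=camera_params('scene');q=camera_params('side');a=cv2.imread('pics/a.png');b=cv2.imread('pics/b.png')
def knob(im,x0,x1,y0,y1):
    g=im[y0:y1,x0:x1].max(2);n,l,s,c=cv2.connectedComponentsWithStats((g<50).astype(np.uint8));k=1+s[1:,4].argmax();print(s[k],c[k]);return c[k]+[x0,y0]
ka=knob(a,148,168,268,294);kb=knob(b,184,202,152,172)
print('knob',ka,kb,two(p,ka,q,kb))
for uv in[(206,238),(270,215),(339,313),(268,340)]:print('board',uv,onz(q,uv,.012))
for uv in[(258,236),(301,256),(404,226)]:print('boardS',uv,onz(p,uv,.012))
for uv in[(117,308),(198,265)]:print('ruleS',onz(p,uv,.004))
for uv in[(164,154),(228,181)]:print('ruleD',onz(q,uv,.004))
S=cv2.resize(np.vstack([cv2.resize(b[205:345,195:345],(600,560),interpolation=2)]),None,fx=1,fy=1)
cv2.imwrite('pics/c.png',S)
cv2.imwrite('pics/d.png',np.hstack([cv2.resize(a[255:320,110:210],(400,260),interpolation=2),cv2.resize(b[135:200,150:250],(400,260),interpolation=2)]))
```

```text
[ 7  8 10 13 88] [10.89772727 14.29545455]
[ 0  6 18 13 80] [ 9.0375 12.425 ]
knob [158.89772727 282.29545455] [193.0375 164.425 ] (array([0.50289692, 0.34848756, 0.01351316]), np.float64(0.0015425526886017524))
board (206, 238) [0.37825246 0.02503368 0.012     ]
board (270, 215) [ 0.57256697 -0.00089016  0.012     ]
board (339, 313) [ 0.51684244 -0.37857455  0.012     ]
board (268, 340) [ 0.34039631 -0.34254478  0.012     ]
boardS (258, 236) [0.53748798 0.03102045 0.012     ]
boardS (301, 256) [0.38841333 0.00974147 0.012     ]
boardS (404, 226) [ 0.32402297 -0.33310495  0.012     ]
ruleS [0.48527454 0.46148485 0.004     ]
ruleS [0.52470566 0.23006557 0.004     ]
ruleD [0.4535922  0.47130768 0.004     ]
ruleD [0.55678665 0.21586279 0.004     ]
```

View pics/c.png

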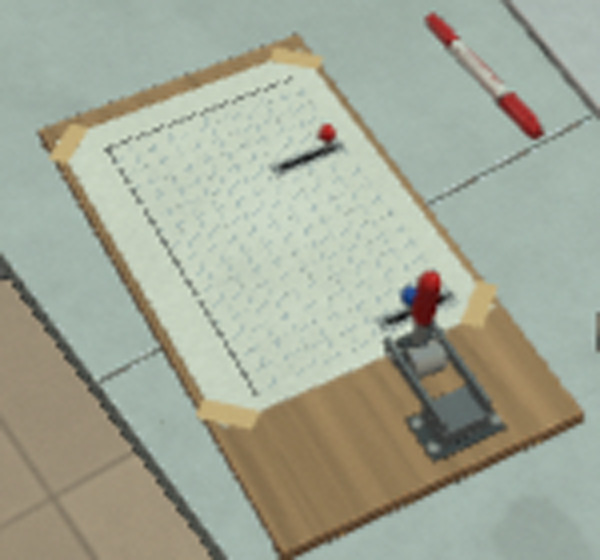

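View pics/d.png

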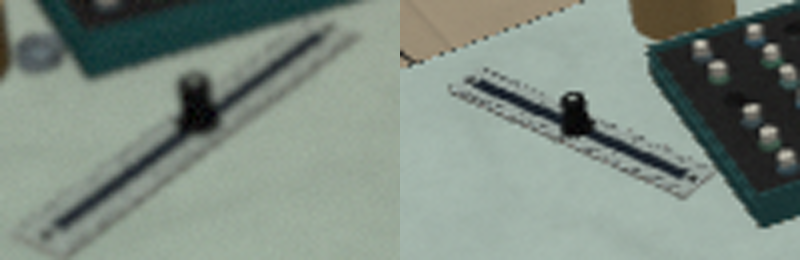

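```bash
python3 - <<'E'
from h import *
p=camera_params('scene');q=camera_params('side')
for P,A,B in((p,(124.3,311.3),(192.5,263.75)),(q,(169.5,155.75),(222,178.75))):
    a=onz(P,A,.004);b=onz(P,B,.004);d=a-b;print(a,b,(a+b)/2,np.linalg.norm(d),np.degrees(np.arctan2(d[1],d[0])))
C=[onz(q,(u/4+195,v/4+205),.012)[:2] for u,v in[(40,132),(298,37),(583,415),(280,553)]];print(C,np.mean(C,0))
E
python3 -m jog '[{"x":0.8,"y":-0.65,"rz":-0.9},{"x":0.8,"y":-0.65,"rz":-0.9},{"x":0.8,"y":-0.65,"rz":-0.9},{"x":0.8,"y":-0.65,"rz":-0.9},{"x":0.8,"y":-0.65,"rz":-0.9},{"x":0.2,"y":-0.65,"rz":-0.8},{"y":-0.65},{}]' 30
```

```text
[0.46485228 0.45388729 0.004     ] [0.53802139 0.23773726 0.004     ] [0.50143684 0.34581227 0.004     ] 0.22819849860571934 108.7015134902159
[0.46445462 0.45089411 0.004     ] [0.54701761 0.23704527 0.004     ] [0.50573611 0.34396969 0.004     ] 0.22923345085260832 111.11063196664118
[array([0.37601021, 0.02665127]), array([0.57315673, 0.00261193]), array([ 0.52796361, -0.37161999]), array([ 0.33033962, -0.34560242])] [ 0.45186754 -0.1719898 ]validation failed for argument at $[0]...
```

```bash
python3 -m jog '[{"rx":0,"ry":0,"rz":-0.9,"x":0.8,"y":-0.65,"z":0,"jaw":1},{"rx":0,"ry":0,"rz":-0.9,"x":0.8,"y":-0.65,"z":0,"jaw":1},{"rx":0,"ry":0,"rz":-0.9,"x":0.8,"y":-0.65,"z":0,"jaw":1},{"rx":0,"ry":0,"rz":-0.9,"x":0.8,"y":-0.65,"z":0,"jaw":1},{"rx":0,"ry":0,"rz":-0.9,"x":0.8,"y":-0.65,"z":0,"jaw":1},{"rx":0,"ry":0,"rz":-0.3,"x":0.2,"y":-0.65,"z":0,"jaw":1},{"rx":0,"ry":0,"rz":0,"x":0,"y":-0.65,"z":0,"jaw":1},{"rx":0,"ry":0,"rz":0,"x":0,"y":0,"z":0,"jaw":1}]' 30
```

```text
clock: 1.1
tcp_pos: [0.502, 0.3501, 0.2311]
orientation: [1.801, 2.573, -0.003]
contact_force: [-0.3, -0.7, 1.0]
grip_width: 0.0857
gripper_force: 0.0
```

Run:
```python
from h import *
from scipy.spatial.transform import Rotation as R
p,im=snap('wrist','w1.png');o=get_obs()
print(o['tcp_pos'],R.from_rotvec(o['orientation']).as_matrix()[:,1],-np.array(p['R']).T@p['t'],pix(p,[.503,.347,.034]))
```

```text
[0.50127357 0.35288486 0.23122045] [ 9.38471414e-01  3.45356628e-01 -4.53162799e-04] [0.47266413 0.42789082 0.37460137] [281.08505054 175.39311169]
```

View pics/w1.png

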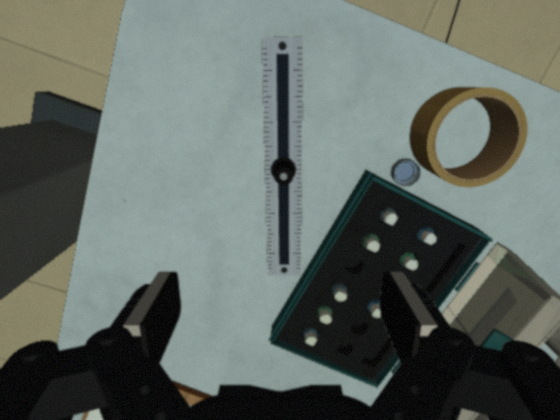

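The knob sits at (284,175), right where projected. The rule is aligned with the tool and clear of the rack.

```bash
python3 -m jog '[{"rx":0,"ry":0,"rz":0,"x":0.04,"y":-0.1,"z":-0.8,"jaw":0.6},{"rx":0,"ry":0,"rz":0,"x":0,"y":0,"z":-0.8,"jaw":0.6},{"rx":0,"ry":0,"rz":0,"x":0,"y":0,"z":-0.8,"jaw":0.6},{"rx":0,"ry":0,"rz":0,"x":0,"y":0,"z":-0.7,"jaw":0.3},{"rx":0,"ry":0,"rz":0,"x":0,"y":0,"z":0,"jaw":0.3},{"rx":0,"ry":0,"rz":0,"x":0,"y":0,"z":0,"jaw":0.3}]' 30
python3 - <<'E'
from h import *
p,im=snap('wrist','w2.png');o=get_obs();print(o['tcp_pos'],pix(p,[.5035,.347,.034]))
g=im[:,150:420].max(2);n,l,s,c=cv2.connectedComponentsWithStats((g<45).astype(np.uint8))
for k in range(1,n):
    if s[k,4]>100:print(s[k]+[150,0,0,0,0],c[k]+[150,0])
E
```

```text
clock: 1.9
tcp_pos: [0.504, 0.3498, 0.0466]
orientation: [1.793, 2.58, 0.003]
contact_force: [0.4, 0.6, -0.6]
grip_width: 0.0552
gripper_force: 0.0
[0.50445551 0.34987966 0.04718473] [279.1412169  265.09606596]
[275   0  14  11 129] [281.48837209   4.24806202]
[  150    20   270   400 29420] [290.70367097 318.38942896]
```

View pics/w2.png

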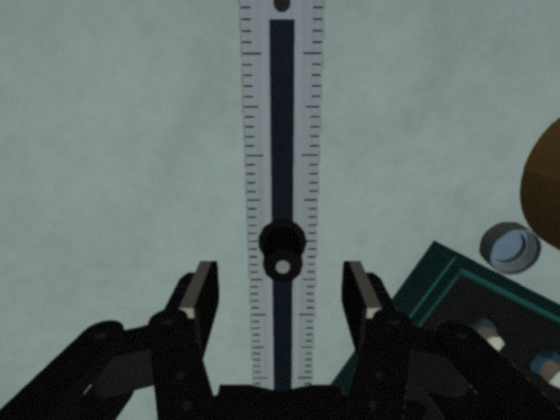

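The knob top is at (283,267), between the fingers, within 2 mm of the estimate.

```bash
python3 -m jog '[{"rx":0,"ry":0,"rz":0,"x":0,"y":-0.045,"z":-0.35,"jaw":0.3},{"rx":0,"ry":0,"rz":0,"x":0,"y":0,"z":-0.28,"jaw":0.3},{"rx":0,"ry":0,"rz":0,"x":0,"y":0,"z":0,"jaw":0.3},{"rx":0,"ry":0,"rz":0,"x":0,"y":0,"z":0,"jaw":-0.7},{"rx":0,"ry":0,"rz":0,"x":0,"y":0,"z":0,"jaw":-0.7},{"rx":0,"ry":0,"rz":0,"x":0,"y":0,"z":0,"jaw":-0.7},{"rx":0,"ry":0,"rz":0,"x":0,"y":0,"z":0,"jaw":-0.7}]' 30
```

```text
clock: 2.82
tcp_pos: [0.5042, 0.3463, 0.0085]
orientation: [1.794, 2.578, 0.003]
contact_force: [-1.0, -0.7, 6.1]
grip_width: 0.0188
gripper_force: 29.4
```

```bash
python3 -m jog '[{"rx":0,"ry":0,"rz":0,"x":0,"y":0,"z":0.3,"jaw":-0.7},{"rx":0,"ry":0,"rz":0,"x":0,"y":0,"z":0.7,"jaw":-0.7},{"rx":0,"ry":0,"rz":0,"x":0,"y":0,"z":0.7,"jaw":-0.7},{"rx":0,"ry":0,"rz":-0.4,"x":-0.1,"y":-0.5,"z":0.7,"jaw":-0.7},{"rx":0,"ry":0,"rz":-0.4,"x":-0.15,"y":-0.8,"z":0.6,"jaw":-0.7},{"rx":0,"ry":0,"rz":-0.4,"x":-0.15,"y":-0.9,"z":0.2,"jaw":-0.7},{"rx":0,"ry":0,"rz":-0.4,"x":-0.15,"y":-0.9,"z":0,"jaw":-0.7},{"rx":0,"ry":0,"rz":-0.4,"x":-0.15,"y":-0.9,"z":0,"jaw":-0.7}]'
python3 -m jog '[{"rx":0,"ry":0,"rz":-0.4,"x":-0.15,"y":-0.9,"z":0,"jaw":-0.7},{"rx":0,"ry":0,"rz":-0.3,"x":-0.15,"y":-0.9,"z":0,"jaw":-0.7},{"rx":0,"ry":0,"rz":0,"x":-0.15,"y":-0.9,"z":0,"jaw":-0.7},{"rx":0,"ry":0,"rz":0,"x":-0.15,"y":-0.9,"z":0,"jaw":-0.7},{"rx":0,"ry":0,"rz":0,"x":-0.15,"y":-0.9,"z":0,"jaw":-0.7},{"rx":0,"ry":0,"rz":0,"x":-0.1,"y":-0.6,"z":0,"jaw":-0.7},{"rx":0,"ry":0,"rz":0,"x":-0.05,"y":-0.4,"z":0,"jaw":-0.7},{"rx":0,"ry":0,"rz":0,"x":0,"y":0,"z":0,"jaw":-0.7}]'
python3 - <<'E'
from h import *
from scipy.spatial.transform import Rotation as R
p,im=snap('wrist','w3.png');o=get_obs()
m=R.from_rotvec(o['orientation']).as_matrix();print(o['tcp_pos'],m,np.degrees(np.arctan2(m[1,1],m[0,1])),o['grip_width'])
E
```

```text
clock: 3.82
tcp_pos: [0.4607, 0.1039, 0.2005]
orientation: [-2.217, -2.225, -0.002]
contact_force: [0.4, -0.5, -0.0]
grip_width: 0.0188
gripper_force: 29.5
clock: 4.82
tcp_pos: [0.4065, -0.2259, 0.2001]
orientation: [2.351, 2.084, 0.001]
contact_force: [-0.0, 1.2, -1.7]
grip_width: 0.0189
gripper_force: 29.5
[ 0.40688067 -0.22447087  0.19985608] [[ 1.17721536e-01  9.93046639e-01  1.15852701e-04]
 [ 9.93046364e-01 -1.17721589e-01  7.38565110e-04]
 [ 7.47067964e-04  2.81020848e-05 -9.99999721e-01]] -6.7606271961781745 0.018898493372918768
```

View pics/w3.png

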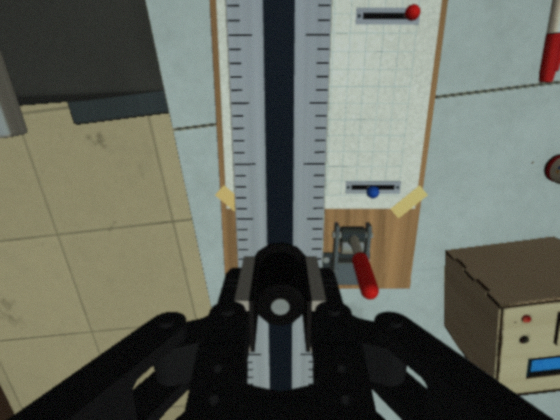

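The wrist view shows the red peg head near (413,12) at the far end of its slot. The blue head is near (373,192), about mid slot, and the open clamp is at (352,245). The held rule lies clear to the left.

```bash
cat >> h.py <<'E'
def heads(im):
    h=cv2.cvtColor(im,cv2.COLOR_BGR2HSV);out={}
    for n,m in(('red',cv2.inRange(h,(0,150,90),(8,255,255))|cv2.inRange(h,(172,150,90),(180,255,255))),('blue',cv2.inRange(h,(100,140,60),(128,255,255)))):
        k,l,s,c=cv2.connectedComponentsWithStats(m);out[n]=[(s[i].tolist(),c[i].round(1).tolist()) for i in range(1,k) if s[i,4]>40]
    return out
E
python3 - <<'E'
from h import *
p=camera_params('wrist');im=cv2.imread('pics/w3.png');H=heads(im);print(H)
red=[c for s,c in H['red'] if s[1]<60 and s[0]<450];blu=[c for s,c in H['blue'] if s[1]<230]
R_=onz(p,red[0],.028);B_=onz(p,blu[0],.028);print('heads',R_,B_)
g=im.max(2)
for (x0,x1,y0,y1) in((352,425,5,28),(340,405,176,200)):
    m=(g[y0:y1,x0:x1]<70).astype(np.uint8);n,l,s,c=cv2.connectedComponentsWithStats(m)
    for k in range(1,n):
        if s[k,4]>20:print('slot',s[k]+[x0,y0,0,0,0],onz(p,(s[k,0]+x0,c[k,1]+y0),.012),onz(p,(s[k,0]+s[k,2]+x0,c[k,1]+y0),.012))
# board edges: brown
h=cv2.cvtColor(im,cv2.COLOR_BGR2HSV);m=cv2.inRange(h,(8,80,60),(22,255,230))
for v in(40,100,150,235,260):
    xs=np.where(m[v])[0];xs=xs[(xs>200)&(xs<450)];print(v,xs.min(),xs.max(),onz(p,(xs.min()-.5,v),.012)[:2],onz(p,(xs.max()+.5,v),.012)[:2])
E
```

```text
{'red': [([407, 5, 13, 14, 126], [413.3, 11.2]), ([544, 34, 16, 48, 525], [552.3, 57.7]), ([362, 255, 16, 44, 309], [370.0, 282.6])], 'blue': [([368, 186, 11, 11, 101], [372.8, 190.9]), ([530, 357, 30, 15, 374], [544.9, 364.3])]}
heads [ 0.52850105 -0.09941928  0.028     ] [ 0.49084304 -0.24649579  0.028     ]
slot [363  13  47   7 268] [ 0.49189562 -0.09561276  0.012     ] [ 0.53145409 -0.10022391  0.012     ]
slot [352 185  20   5  72] [ 0.47453944 -0.24498859  0.012     ] [ 0.49403899 -0.24730756  0.012     ]
slot [375 185  19   4  68] [ 0.49697065 -0.24748427  0.012     ] [ 0.51550829 -0.24968781  0.012     ]
40 213 441 [ 0.36212171 -0.09925223] [ 0.55847517 -0.12243398]
100 216 433 [ 0.35596955 -0.14864631] [ 0.55249509 -0.17192576]
150 219 426 [ 0.35078976 -0.19390241] [ 0.546758  -0.2171796]
235 223 415 [ 0.33964898 -0.28089354] [ 0.5367474  -0.30441447]
260 225 449 [ 0.33685612 -0.30944663] [ 0.57265257 -0.33766293]
```

```bash
python3 -m jog '[{"rx":0,"ry":0,"rz":-0.4,"x":0.22,"y":0.5,"z":0,"jaw":-0.7},{"rx":0,"ry":0,"rz":-0.38,"x":0.23,"y":0.5,"z":-0.6,"jaw":-0.7},{"rx":0,"ry":0,"rz":0,"x":0,"y":0,"z":-0.8,"jaw":-0.7},{"rx":0,"ry":0,"rz":0,"x":0,"y":0,"z":-0.8,"jaw":-0.7},{"rx":0,"ry":0,"rz":0,"x":0,"y":0,"z":-0.4,"jaw":-0.7},{"rx":0,"ry":0,"rz":0,"x":0,"y":0,"z":0,"jaw":-0.7},{"rx":0,"ry":0,"rz":0,"x":0,"y":0,"z":0,"jaw":-0.7}]'
python3 - <<'E'
from h import *
from scipy.spatial.transform import Rotation as R
p,im=snap('wrist','w4.png');o=get_obs()
m=R.from_rotvec(o['orientation']).as_matrix();print(o['tcp_pos'],np.degrees(np.arctan2(m[1,1],m[0,1])),o['contact_force'])
c=np.array([.454,-.1667]);t=np.radians(-6.75);A=np.array([[np.cos(t),-np.sin(t)],[np.sin(t),np.cos(t)]]);print('board',A.T@(o['tcp_pos'][:2]-c))
H=heads(im);print(H)
for k in H:
  for s,u in H[k]:
    w=onz(p,u,.028);print(k,w,A.T@(w[:2]-c))
E
```

```text
clock: 5.75
tcp_pos: [0.4352, -0.1638, 0.0445]
orientation: [2.482, 1.925, 0.002]
contact_force: [0.0, -1.2, -0.8]
grip_width: 0.0188
gripper_force: 29.5
[ 0.43546016 -0.1639859   0.04475751] -14.407187440479477 [-0.13597816 -0.12845434 -0.99155976]
board [-0.01873033  0.00051616]
{'red': [([449, 70, 20, 25, 371], [458.6, 81.5])], 'blue': [([407, 368, 11, 9, 46], [412.0, 372.3])]}
red [ 0.52974226 -0.10180661  0.028     ] [0.06758985 0.07334613]
blue [ 0.48926712 -0.25504158  0.028     ] [ 0.0454061  -0.08358403]
```

View pics/w4.png

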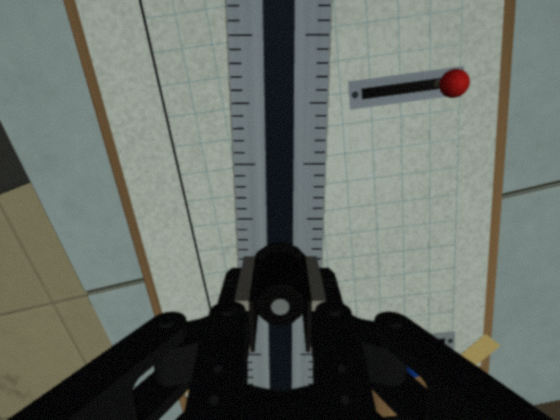

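```bash
python3 -m jog '[{"rx":0,"ry":0,"rz":0,"x":0,"y":0,"z":-0.2,"jaw":-0.7},{"rx":0,"ry":0,"rz":0,"x":0,"y":0,"z":-0.16,"jaw":-0.7},{"rx":0,"ry":0,"rz":0,"x":0,"y":0,"z":0,"jaw":-0.7},{"rx":0,"ry":0,"rz":0,"x":0.25,"y":-0.03,"z":0,"jaw":-0.7},{"rx":0,"ry":0,"rz":0,"x":0.25,"y":-0.03,"z":0,"jaw":-0.7},{"rx":0,"ry":0,"rz":0,"x":0.2,"y":-0.025,"z":0,"jaw":-0.7},{"rx":0,"ry":0,"rz":0,"x":0,"y":0,"z":0,"jaw":-0.7},{"rx":0,"ry":0,"rz":0,"x":0,"y":0,"z":0,"jaw":-0.7}]'
python3 - <<'E'
from h import *
o=get_obs();p,im=snap('wrist','w5.png');q,s=snap('side','s5.png')
print(o['tcp_pos'],o['contact_force']);print(heads(im))
cv2.imwrite('pics/s5c.png',np.hstack([cv2.resize(s[205:335,225:325],(400,520),interpolation=2),cv2.resize(im,None,fx=.71,fy=.71)[:, :][0:298].copy() if 0 else cv2.copyMakeBorder(cv2.resize(im,(398,298)),0,222,0,0,0)]))
E
```

```text
clock: 6.8
tcp_pos: [0.4759, -0.1694, 0.0218]
orientation: [-2.483, -1.924, 0.001]
contact_force: [-0.5, 0.6, -1.2]
grip_width: 0.0186
gripper_force: 29.6
[ 0.47585694 -0.16935076  0.02175796] [-0.49151914  0.62588153 -1.1575312 ]
{'red': [([363, 80, 24, 29, 537], [374.7, 94.4])], 'blue': []}
```

View pics/s5c.png

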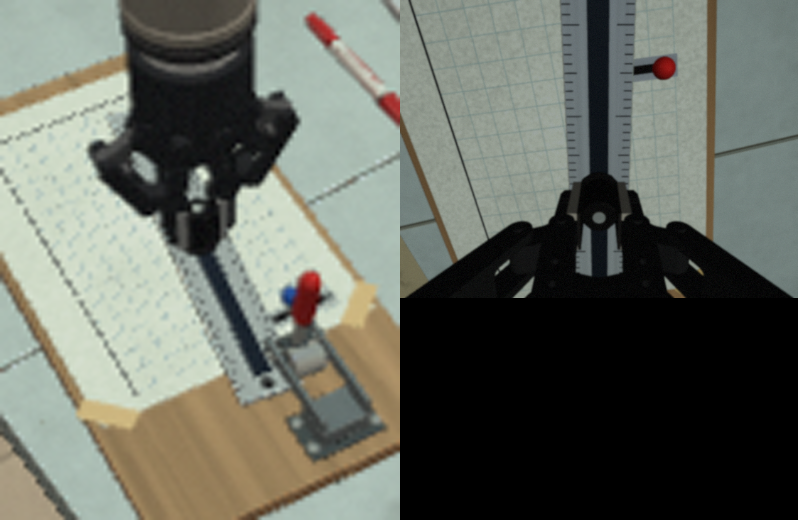

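The rule is hovering flat, its right end beside the bracket. The red head is about 10 mm from the rule edge and nothing touches.

```bash
python3 -m jog '[{"rx":0,"ry":0,"rz":0,"x":0.085,"y":-0.01,"z":0,"jaw":-0.7},{"rx":0,"ry":0,"rz":0,"x":0,"y":0,"z":-0.02,"jaw":-0.7},{"rx":0,"ry":0,"rz":0,"x":0,"y":0,"z":0,"jaw":-0.7},{"rx":0,"ry":0,"rz":0,"x":0,"y":0,"z":0,"jaw":-0.3},{"rx":0,"ry":0,"rz":0,"x":0,"y":0,"z":0,"jaw":-0.1},{"rx":0,"ry":0,"rz":0,"x":0,"y":0,"z":0.05,"jaw":-0.1},{"rx":0,"ry":0,"rz":0,"x":0,"y":0,"z":0,"jaw":-0.1},{"rx":0,"ry":0,"rz":0,"x":0,"y":0,"z":0,"jaw":-0.1}]'
python3 - <<'E'
from h import *
c=np.array([.454,-.1667]);t=np.radians(-6.75);A=np.array([[np.cos(t),-np.sin(t)],[np.sin(t),np.cos(t)]])
F=[]
for i in range(3):
    p,im=snap('wrist','w6.png');o=get_obs();F.append(o['contact_force'])
print(o['tcp_pos'],A.T@(o['tcp_pos'][:2]-c),o['grip_width'],np.round(F,2));H=heads(im);print(H)
w=onz(p,H['red'][0][1],.028);print('red',w,A.T@(w[:2]-c))
# rule: edges of bright aluminium vs dark stripe columns at rows
g=im.max(2)
for v in(20,60,100,140):
    x=np.where(g[v]<60)[0];x=x[(x>200)&(x<340)];a,b=onz(p,(x.min()-.5,v),.016),onz(p,(x.max()+.5,v),.016);m=A.T@((a+b)[:2]/2-c);print(v,x.min(),x.max(),'stripe mid board',m,np.linalg.norm(a-b))
E
```

```text
clock: 7.9
tcp_pos: [0.4815, -0.17, 0.0238]
orientation: [2.483, 1.924, 0.0]
contact_force: [0.5, -0.1, 0.6]
grip_width: 0.0382
gripper_force: 0.0
[ 0.48144108 -0.16996502  0.0236653 ] [ 2.76346373e-02 -1.70310830e-05] 0.03851021769959923 [[ 0.25  0.17 -0.39]
 [ 0.07  0.64 -0.93]
 [-0.12  0.02 -0.01]]
{'red': [([345, 83, 26, 29, 549], [358.0, 96.7])], 'blue': []}
red [ 0.52856319 -0.10170593  0.028     ] [0.06640712 0.07330753]
20 263 292 stripe mid board [0.03984734 0.10527179] 0.011618188425502204
60 264 292 stripe mid board [0.0380791 0.0909676] 0.011602769307000809
100 265 339 stripe mid board [0.0458324  0.07438973] 0.03104693044180711
140 265 292 stripe mid board [0.03395613 0.05936219] 0.012004418742916679
```

```bash
python3 -m jog '[{"rx":0,"ry":0,"rz":0,"x":0,"y":0,"z":-0.05,"jaw":-0.35},{"rx":0,"ry":0,"rz":0,"x":0,"y":0,"z":-0.03,"jaw":-0.35},{"rx":0,"ry":0,"rz":0,"x":0,"y":0,"z":-0.02,"jaw":-0.35},{"rx":0,"ry":0,"rz":0,"x":0,"y":0,"z":0,"jaw":-0.35},{"rx":0,"ry":0,"rz":0,"x":0,"y":0,"z":0,"jaw":-0.35}]'
python3 -m jog '[{"rx":0,"ry":0,"rz":0,"x":0.04,"y":-0.01,"z":0,"jaw":-0.35},{"rx":0,"ry":0,"rz":0,"x":0.03,"y":-0.008,"z":0,"jaw":-0.35},{"rx":0,"ry":0,"rz":0,"x":0.02,"y":-0.005,"z":0,"jaw":-0.35},{"rx":0,"ry":0,"rz":0,"x":0,"y":0,"z":0,"jaw":-0.35}]'
```

```text
clock: 8.68
tcp_pos: [0.4815, -0.17, 0.0177]
orientation: [2.483, 1.924, -0.0]
contact_force: [0.3, 0.3, -0.3]
grip_width: 0.0275
gripper_force: 0.0
clock: 9.18
tcp_pos: [0.4868, -0.1713, 0.0177]
orientation: [-2.483, -1.924, 0.0]
contact_force: [-0.7, -0.1, 0.7]
grip_width: 0.0277
gripper_force: 0.6
```

```bash
python3 -m jog '[{"rx":0,"ry":0,"rz":0,"x":0.02,"y":-0.005,"z":0,"jaw":-0.35},{"rx":0,"ry":0,"rz":0,"x":0.01,"y":-0.0025,"z":0,"jaw":-0.35},{"rx":0,"ry":0,"rz":0,"x":0.01,"y":-0.0025,"z":0,"jaw":-0.35},{"rx":0,"ry":0,"rz":0,"x":0.01,"y":-0.0025,"z":0,"jaw":-0.35},{"rx":0,"ry":0,"rz":0,"x":0,"y":0,"z":0,"jaw":-0.35},{"rx":0,"ry":0,"rz":0,"x":0,"y":0,"z":0,"jaw":-0.35}]'
cat > m.py <<'E'
from h import *
import sys
c=np.array([.454,-.1667]);t=np.radians(-6.75);A=np.array([[np.cos(t),-np.sin(t)],[np.sin(t),np.cos(t)]])
F=[];G=[]
for i in range(2):
    p,im=snap('wrist',sys.argv[1]);o=get_obs();F.append(o['contact_force']);G.append(o['gripper_force'])
print(o['tcp_pos'],np.round(np.mean(F,0),2),np.round(G,2))
H=heads(im);w=onz(p,H['red'][0][1],.028)[:2];b=A.T@(w-c);print('red',b)
g=im.max(2);P=[]
for v in list(range(10,75,5))+list(range(125,180,5)):
    x=np.where(g[v]<60)[0];x=x[(x>225)&(x<305)]
    if len(x)>15:P.append(A.T@(onz(p,((x.min()+x.max())/2,v),.016)[:2]-c))
P=np.array(P);k=np.polyfit(P[:,1],P[:,0],1);print('slope,xc',k,len(P),'gap red mm',1e3*((b[0]-np.polyval(k,b[1]))*np.cos(k[0])-.022))
print('gap blue mm (x .0457)',1e3*((.0457-np.polyval(k,-.075))*np.cos(k[0])-.022))
E
python3 m.py w7.png
```

```text
clock: 9.93
tcp_pos: [0.4901, -0.1721, 0.0178]
orientation: [2.483, 1.924, 0.0]
contact_force: [-0.4, 0.9, -0.3]
grip_width: 0.0277
gripper_force: 0.0
[ 0.49006237 -0.17215146  0.01778096] [ 0.14 -0.56 -0.  ] [0.02 0.  ]
red [0.06615475 0.07338606]
slope,xc [0.13068419 0.03140803] 24 gap red mm 2.9418120526843903
gap blue mm (x .0457) 1.887838307422552
```

```bash
python3 -m jog '[{"rx":0,"ry":0,"rz":0,"x":0.01,"y":-0.0025,"z":0,"jaw":-0.35},{"rx":0,"ry":0,"rz":0,"x":0.006,"y":-0.0015,"z":0,"jaw":-0.35},{"rx":0,"ry":0,"rz":0,"x":0,"y":0,"z":0,"jaw":-0.35}]'
python3 -m jog '[{"rx":0,"ry":0,"rz":0,"x":0.005,"y":-0.0012,"z":0,"jaw":-0.35},{"rx":0,"ry":0,"rz":0,"x":0,"y":0,"z":0,"jaw":-0.35}]'
python3 -m jog '[{"rx":0,"ry":0,"rz":0,"x":0.005,"y":-0.0012,"z":0,"jaw":-0.35},{"rx":0,"ry":0,"rz":0,"x":0,"y":0,"z":0,"jaw":-0.35}]'
python3 m.py w8.png
```

```text
clock: 10.4
tcp_pos: [0.4907, -0.1723, 0.0177]
orientation: [-2.483, -1.924, 0.0]
contact_force: [-1.4, 0.4, 2.4]
grip_width: 0.0279
gripper_force: 0.7
clock: 10.65
tcp_pos: [0.4914, -0.1725, 0.0177]
orientation: [2.483, 1.924, 0.0]
contact_force: [-0.6, 0.7, -0.2]
grip_width: 0.0281
gripper_force: 0.4
clock: 10.9
tcp_pos: [0.4915, -0.1725, 0.0177]
orientation: [2.483, 1.925, 0.0]
contact_force: [-1.1, 0.5, -0.7]
grip_width: 0.028
gripper_force: 0.4
[ 0.49153383 -0.17249287  0.01771988] [-0.82  0.19 -0.1 ] [0.41 0.39]
red [0.0660676  0.07332427]
slope,xc [0.13066609 0.03290654] 24 gap red mm 1.3790607132526285
gap blue mm (x .0457) 0.4008201613519592
```

```bash
python3 -m jog '[{"rx":0,"ry":0,"rz":0,"x":0.005,"y":-0.0012,"z":0,"jaw":-0.35},{"rx":0,"ry":0,"rz":0,"x":0,"y":0,"z":0,"jaw":-0.35}]'
python3 -m jog '[{"rx":0,"ry":0,"rz":0,"x":0.005,"y":-0.0012,"z":0,"jaw":-0.35},{"rx":0,"ry":0,"rz":0,"x":0,"y":0,"z":0,"jaw":-0.35}]'
python3 m.py w9.png
```

```text
clock: 11.25
tcp_pos: [0.4916, -0.1725, 0.0177]
orientation: [-2.483, -1.924, 0.0]
contact_force: [-1.3, 0.9, 1.7]
grip_width: 0.0279
gripper_force: 0.9
clock: 11.5
tcp_pos: [0.4917, -0.1725, 0.0177]
orientation: [-2.483, -1.924, 0.0]
contact_force: [-2.0, 0.6, 2.6]
grip_width: 0.0275
gripper_force: 1.4
[ 0.4916867  -0.1725263   0.01765955] [-2.84  0.87  2.21] [1.5  1.58]
red [0.0661041  0.07333152]
slope,xc [0.13229047 0.03297588] 24 gap red mm 1.2224635562955826
gap blue mm (x .0457) 0.4480364488394749
```

```bash
python3 -m jog '[{"rx":0,"ry":0,"rz":0,"x":0.005,"y":-0.0012,"z":0,"jaw":-0.35},{"rx":0,"ry":0,"rz":0,"x":0,"y":0,"z":0,"jaw":-0.35}]'
python3 m.py w10.png
python3 - <<'E'
import cv2,numpy as np
a=cv2.imread('pics/w10.png');cv2.imwrite('pics/w10c.png',cv2.resize(a[50:150,260:400],(784,560),interpolation=cv2.INTER_CUBIC))
E
```

```text
clock: 11.85
tcp_pos: [0.4917, -0.1725, 0.0176]
orientation: [-2.482, -1.924, 0.001]
contact_force: [-4.3, 1.3, 3.2]
grip_width: 0.0279
gripper_force: 2.5
[ 0.49176602 -0.17255439  0.0176163 ] [-5.12  1.78  4.35] [2.61 2.61]
red [0.06603827 0.07337865]
slope,xc [0.13177108 0.03306823] 24 gap red mm 1.0988530804914158
gap blue mm (x .0457) 0.3194159794609533
```

View pics/w10c.png

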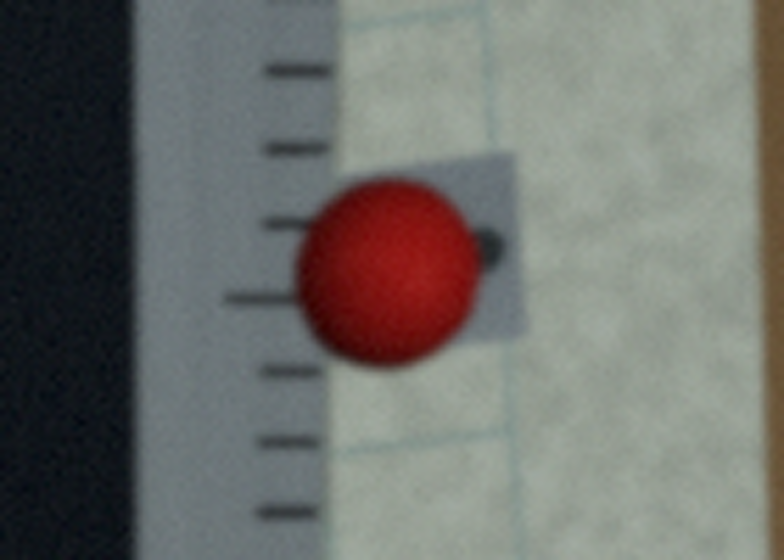

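The rule edge passes under the red head and is at the stem. The force rises without any movement, so the rule is bearing on both pegs. I'll ease off slightly and hold.

```bash
python3 -m jog '[{"rx":0,"ry":0,"rz":0,"x":-0.005,"y":0.0012,"z":0,"jaw":-0.35},{"rx":0,"ry":0,"rz":0,"x":0,"y":0,"z":0,"jaw":-0.35},{"rx":0,"ry":0,"rz":0,"x":0,"y":0,"z":0,"jaw":-0.35}]'
python3 m.py w11.png
python3 -m jog '[{"rx":0,"ry":0,"rz":0,"x":-0.003,"y":0.0008,"z":0,"jaw":-0.35},{"rx":0,"ry":0,"rz":0,"x":0,"y":0,"z":0,"jaw":-0.35},{"rx":0,"ry":0,"rz":0,"x":0,"y":0,"z":0,"jaw":-0.35},{"rx":0,"ry":0,"rz":0,"x":0,"y":0,"z":0,"jaw":-0.35}]'
python3 m.py w12.png
```

```text
clock: 12.32
tcp_pos: [0.4918, -0.1726, 0.0177]
orientation: [-2.483, -1.924, 0.0]
contact_force: [-4.2, 2.2, 4.1]
grip_width: 0.0278
gripper_force: 2.5
[ 0.49180979 -0.17255556  0.01766301] [-4.24  1.55  3.22] [2.55 2.55]
red [0.06606433 0.07337643]
slope,xc [0.13169421 0.03311303] 24 gap red mm 1.0863988929203614
gap blue mm (x .0457) 0.2695169468180346
clock: 12.92
tcp_pos: [0.4918, -0.1726, 0.0177]
orientation: [-2.483, -1.924, -0.0]
contact_force: [-4.1, 1.3, 2.5]
grip_width: 0.0278
gripper_force: 2.4
[ 0.49182631 -0.17257433  0.01768272] [-4.39  1.23  2.88] [2.36 2.37]
red [0.06608003 0.07333882]
slope,xc [0.13271277 0.03305215] 24 gap red mm 1.0900447049637316
gap blue mm (x .0457) 0.4025665276032875
```

```bash
python3 -m jog '[{"rx":0,"ry":0,"rz":0,"x":-0.006,"y":0.0015,"z":0,"jaw":-0.35},{"rx":0,"ry":0,"rz":0,"x":0,"y":0,"z":0,"jaw":-0.35},{"rx":0,"ry":0,"rz":0,"x":0,"y":0,"z":0,"jaw":-0.35}]'
python3 -m jog '[{"rx":0,"ry":0,"rz":0,"x":-0.004,"y":0.001,"z":0,"jaw":-0.35},{"rx":0,"ry":0,"rz":0,"x":0,"y":0,"z":0,"jaw":-0.35},{"rx":0,"ry":0,"rz":0,"x":0,"y":0,"z":0,"jaw":-0.35}]'
python3 m.py w13.png
```

```text
clock: 13.4
tcp_pos: [0.4918, -0.1726, 0.0177]
orientation: [2.483, 1.924, 0.0]
contact_force: [-3.0, 0.4, 1.3]
grip_width: 0.0275
gripper_force: 1.5
clock: 13.78
tcp_pos: [0.4918, -0.1726, 0.0178]
orientation: [2.482, 1.924, 0.001]
contact_force: [-0.9, 0.4, -1.0]
grip_width: 0.028
gripper_force: 0.5
[ 0.49172362 -0.17256467  0.01779648] [-0.88  0.63 -0.46] [0.46 0.4 ]
red [0.06608067 0.07333644]
slope,xc [0.13209581 0.03307455] 24 gap red mm 1.1155282102266566
gap blue mm (x .0457) 0.33633042557440485
```

```bash
python3 -m jog '[{"rx":0,"ry":0,"rz":0,"x":-0.03,"y":0.0075,"z":0,"jaw":-0.35},{"rx":0,"ry":0,"rz":0,"x":-0.03,"y":0.0075,"z":0,"jaw":-0.35},{"rx":0,"ry":0,"rz":0,"x":0,"y":0,"z":0,"jaw":-0.35},{"rx":0,"ry":0,"rz":0,"x":0,"y":0,"z":0.3,"jaw":-0.35},{"rx":0,"ry":0,"rz":0,"x":0,"y":0,"z":0.6,"jaw":-0.35},{"rx":0,"ry":0,"rz":0,"x":0,"y":0,"z":0.7,"jaw":-0.35},{"rx":0,"ry":0,"rz":0,"x":0,"y":0,"z":0.6,"jaw":-1},{"rx":0,"ry":0,"rz":0.78,"x":0,"y":0,"z":0,"jaw":-1}]'
python3 m.py w14.png
python3 - <<'E'
from h import *
q,s=snap('side','s14.png');H=heads(s);print(H,pix(q,[.4683,-.2842,.117]),pix(q,[.4683,-.2842,.098]));a,im=snap('scene','a14.png');print(heads(im),pix(a,[.4683,-.2842,.098]))
E
```

```text
clock: 14.88
tcp_pos: [0.4896, -0.1723, 0.1535]
orientation: [2.34, 2.089, 0.006]
contact_force: [0.7, -0.9, -0.8]
grip_width: 0.0002
gripper_force: 0.0
[ 0.48819515 -0.17167084  0.15142777] [-0.5   0.48 -0.41] [0. 0.]
red [0.1866876 0.1313018]
slope,xc [1.52949304 0.01689854] 1 gap red mm -23.281529375633692
gap blue mm (x .0457) -16.074108417272658
{'red': [([378, 174, 26, 13, 157], [390.0, 179.7]), ([412, 180, 21, 15, 160], [420.6, 187.7]), ([320, 229, 10, 10, 45], [324.9, 233.3]), ([298, 273, 7, 13, 49], [301.0, 278.9]), ([535, 369, 14, 6, 67], [541.7, 371.7])], 'blue': [([376, 266, 20, 14, 118], [385.1, 272.5]), ([358, 391, 38, 29, 377], [379.2, 406.5])]} [298.79698267 267.94258191] [298.77313352 273.34722863]
{'red': [([204, 168, 22, 10, 64], [213.9, 173.4]), ([358, 181, 5, 15, 43], [360.1, 188.3])], 'blue': []} [357.53245162 186.70229989]m.py:13: RankWarning: Polyfit may be poorly conditioned
  P=np.array(P);k=np.polyfit(P[:,1],P[:,0],1);print('slope,xc',k,len(P),'gap red mm',1e3*((b[0]-np.polyval(k,b[1]))*np.cos(k[0])-.022))
```

```bash
python3 - <<'E'
from h import *
P=two(camera_params('scene'),(360.1,188.3),camera_params('side'),(301,278.9));print(P)
im=cv2.imread('pics/w14.png');p=camera_params('wrist');h=cv2.cvtColor(im,cv2.COLOR_BGR2HSV);print(heads(im))
cv2.imwrite('pics/v14.png',np.hstack([cv2.resize(im,(480,360)),cv2.resize(cv2.imread('pics/s14.png')[215:335,225:325],(300,360),interpolation=2)]))
E
python3 -m jog '[{"rx":0,"ry":0,"rz":0,"x":-0.1,"y":-0.4,"z":0,"jaw":-1},{"rx":0,"ry":0,"rz":0,"x":-0.1,"y":-0.45,"z":0,"jaw":-1},{"rx":0,"ry":0,"rz":0,"x":-0.08,"y":-0.45,"z":-0.2,"jaw":-1},{"rx":0,"ry":0,"rz":0,"x":0,"y":0,"z":-0.4,"jaw":-1},{"rx":0,"ry":0,"rz":0,"x":0,"y":0,"z":-0.4,"jaw":-1},{"rx":0,"ry":0,"rz":0,"x":0,"y":0,"z":0,"jaw":-1},{"rx":0,"ry":0,"rz":0,"x":0,"y":0,"z":0,"jaw":-1}]'
```

```text
(array([ 0.4668174 , -0.29518623,  0.09027067]), np.float64(0.0005349073374074639))
{'red': [([498, 0, 13, 22, 223], [504.1, 10.5]), ([318, 90, 13, 14, 131], [324.1, 96.4]), ([476, 116, 19, 49, 520], [484.9, 139.1])], 'blue': []}
clock: 15.95
tcp_pos: [0.471, -0.2498, 0.0902]
orientation: [2.347, 2.087, -0.0]
contact_force: [-0.6, 0.1, 0.4]
grip_width: 0.0001
gripper_force: 0.0
```

View pics/v14.png

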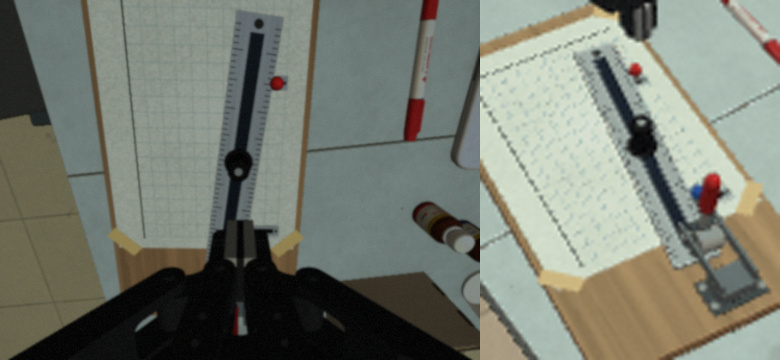

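The wrist and side crops show the rule lying with its edge at the red stem, (278,84) left half. Its right end is under the cam, and the lever is upright. Next I'll push the lever.

```bash
python3 -m jog '[{"rx":0,"ry":0,"rz":0,"x":-0.025,"y":-0.215,"z":0,"jaw":-1},{"rx":0,"ry":0,"rz":0,"x":-0.025,"y":-0.215,"z":0,"jaw":-1},{"rx":0,"ry":0,"rz":0,"x":-0.025,"y":-0.215,"z":0,"jaw":-1},{"rx":0,"ry":0,"rz":0,"x":-0.019,"y":-0.16,"z":-0.085,"jaw":-1},{"rx":0,"ry":0,"rz":0,"x":-0.019,"y":-0.16,"z":-0.085,"jaw":-1},{"rx":0,"ry":0,"rz":0,"x":0,"y":0,"z":0,"jaw":-1}]'
python3 - <<'E'
from h import *
q,s=snap('side','s15.png');a,im=snap('scene','a15.png');print([x for x in heads(s)['red'] if 250<x[1][0]<350],[x for x in heads(im)['red'] if x[1][0]>320])
E
```

```text
clock: 16.7
tcp_pos: [0.4635, -0.3084, 0.079]
orientation: [-2.348, -2.087, 0.001]
contact_force: [-0.3, 0.0, -0.3]
grip_width: -0.0001
gripper_force: 0.0
[([302, 289, 12, 6, 53], [307.7, 291.5])] []
```

```bash
python3 -m jog '[{"rx":0,"ry":0,"rz":0,"x":-0.013,"y":-0.11,"z":-0.14,"jaw":-1},{"rx":0,"ry":0,"rz":0,"x":-0.013,"y":-0.11,"z":-0.14,"jaw":-1},{"rx":0,"ry":0,"rz":0,"x":-0.012,"y":-0.1,"z":-0.12,"jaw":-1},{"rx":0,"ry":0,"rz":0,"x":-0.012,"y":-0.1,"z":-0.1,"jaw":-1},{"rx":0,"ry":0,"rz":0,"x":0,"y":0,"z":0,"jaw":-1}]'
python3 -m jog '[{"rx":0,"ry":0,"rz":0,"x":0,"y":-0.05,"z":-0.04,"jaw":-1},{"rx":0,"ry":0,"rz":0,"x":0,"y":0,"z":-0.03,"jaw":-1},{"rx":0,"ry":0,"rz":0,"x":0,"y":0,"z":0,"jaw":-1}]'
```

```text
clock: 17.42
tcp_pos: [0.4606, -0.3331, 0.0488]
orientation: [-2.346, -2.088, 0.001]
contact_force: [0.4, -0.6, -0.8]
grip_width: 0.0
gripper_force: 0.0
clock: 17.8
tcp_pos: [0.4608, -0.3357, 0.0454]
orientation: [-2.346, -2.089, -0.0]
contact_force: [0.2, 1.5, 5.2]
grip_width: -0.0001
gripper_force: 2.0
```

Force is building, so continue down in small steps.

```bash
python3 -m jog '[{"rx":0,"ry":0,"rz":0,"x":0,"y":0,"z":-0.03,"jaw":-1},{"rx":0,"ry":0,"rz":0,"x":0,"y":0,"z":0,"jaw":-1}]'
python3 -m jog '[{"rx":0,"ry":0,"rz":0,"x":0,"y":0,"z":-0.03,"jaw":-1},{"rx":0,"ry":0,"rz":0,"x":0,"y":0,"z":0,"jaw":-1}]'
python3 -m jog '[{"rx":0,"ry":0,"rz":0,"x":0,"y":0,"z":-0.02,"jaw":-1},{"rx":0,"ry":0,"rz":0,"x":0,"y":0,"z":0,"jaw":-1}]'
```

```text
clock: 18.05
tcp_pos: [0.4608, -0.3359, 0.0438]
orientation: [-2.347, -2.089, 0.0]
contact_force: [-1.3, 2.4, 6.3]
grip_width: -0.0004
gripper_force: 2.9
clock: 18.3
tcp_pos: [0.4608, -0.3361, 0.0421]
orientation: [2.347, 2.088, -0.0]
contact_force: [-1.3, 3.1, 7.6]
grip_width: 0.0004
gripper_force: 3.6
clock: 18.55
tcp_pos: [0.4609, -0.3362, 0.0414]
orientation: [2.347, 2.088, 0.0]
contact_force: [-3.0, 2.4, 12.1]
grip_width: 0.0002
gripper_force: 5.9
```

```bash
python3 -m jog '[{"rx":0,"ry":0,"rz":0,"x":0,"y":0,"z":-0.02,"jaw":-1},{"rx":0,"ry":0,"rz":0,"x":0,"y":0,"z":0,"jaw":-1}]'
python3 -m jog '[{"rx":0,"ry":0,"rz":0,"x":0,"y":0,"z":-0.02,"jaw":-1},{"rx":0,"ry":0,"rz":0,"x":0,"y":0,"z":0,"jaw":-1},{"rx":0,"ry":0,"rz":0,"x":0,"y":0,"z":0,"jaw":-1}]'
```

```text
clock: 18.8
tcp_pos: [0.461, -0.3362, 0.0411]
orientation: [2.347, 2.088, 0.002]
contact_force: [-5.4, 5.0, 19.9]
grip_width: -0.0002
gripper_force: 10.7
clock: 19.18
tcp_pos: [0.4611, -0.3363, 0.0407]
orientation: [2.347, 2.087, 0.003]
contact_force: [-7.5, 6.8, 30.9]
grip_width: -0.0001
gripper_force: 15.5
```

At the stop, since it is stiff there. Lift off and check.

```bash
python3 -m jog '[{"rx":0,"ry":0,"rz":0,"x":0,"y":0,"z":0.1,"jaw":-1},{"rx":0,"ry":0,"rz":0,"x":0,"y":0,"z":0.6,"jaw":-1},{"rx":0,"ry":0,"rz":0,"x":0,"y":0,"z":0.8,"jaw":-1},{"rx":0,"ry":0,"rz":0,"x":-0.3,"y":0.3,"z":0.8,"jaw":-1},{"rx":0,"ry":0,"rz":0,"x":-0.4,"y":0.6,"z":0.6,"jaw":-1},{"rx":0,"ry":0,"rz":0,"x":0,"y":0.4,"z":0,"jaw":-1},{"rx":0,"ry":0,"rz":0,"x":0,"y":0,"z":0,"jaw":-1},{"rx":0,"ry":0,"rz":0,"x":0,"y":0,"z":0,"jaw":-1}]'
python3 - <<'E'
from h import *
c=np.array([.454,-.1667]);t=np.radians(-6.75);A=np.array([[np.cos(t),-np.sin(t)],[np.sin(t),np.cos(t)]])
p,im=snap('wrist','w20.png');q,s=snap('side','s20.png');a,sc=snap('scene','a20.png');o=get_obs();print(o['tcp_pos'],o['contact_force'])
print([x for x in heads(s)['red'] if 250<x[1][0]<350],'down expected',pix(q,[*(c+A@[.028,-.177]),.036]),'scene',[x for x in heads(sc)['red'] if x[1][0]>320],pix(a,[*(c+A@[.028,-.177]),.036]))
H=heads(im);B={}
for k in H:
  for S,u in H[k]:
    b=A.T@(onz(p,u,.028)[:2]-c);print(k,S,b)
    if .03<b[0]<.07 and abs(abs(b[1])-.075)<.012:B[k]=b
# rule stripe
Q=lambda X:pix(p,[*(c+A@X[:2]),.016])
g=im.max(2);P=[]
for yb in np.r_[-.09:-.02:.005,.02:.1:.005]:
    u,v=Q((.033+.132*yb,yb));v=int(round(v))
    if not 0<=v<420:continue
    x0=int(u-14);x=np.where(g[v,x0:x0+28]<60)[0]
    if 4<len(x)<24:P.append(A.T@(onz(p,(x.mean()+x0,v),.016)[:2]-c))
P=np.array(P);k=np.polyfit(P[:,1],P[:,0],1);print('slope,xc',k,len(P),1e3*np.std(P[:,0]-np.polyval(k,P[:,1])))
for n,b in B.items():print(n,'stem x in rule mm',1e3*(b[0]-np.polyval(k,b[1]))*np.cos(k[0]))
E
```

```text
clock: 20.18
tcp_pos: [0.4191, -0.2585, 0.2119]
orientation: [2.346, 2.088, -0.001]
contact_force: [-0.0, -0.6, -0.7]
grip_width: -0.0
gripper_force: 0.0
[ 0.41885509 -0.25876577  0.21175998] [-0.22699036  0.1169381  -0.60904547]
[([320, 229, 10, 10, 43], [325.0, 233.3]), ([304, 300, 14, 17, 103], [310.7, 308.2])] down expected [311.83429146 308.85563657] scene [] [371.01077593 201.2308725 ]
red [526, 0, 19, 47, 504] [0.18907201 0.03811805]
red [326, 233, 14, 41, 438] [ 0.0292153  -0.17726257]
blue [350, 152, 12, 10, 94] [ 0.04580649 -0.07709977]
blue [510, 316, 50, 19, 662] [ 0.26121064 -0.26807581]
slope,xc [0.13181906 0.03326246] 22 0.22926269774275526
blue stem x in rule mm 22.510253949849982
```

```bash
python3 -m jog '[{"rx":0,"ry":0,"rz":0,"x":0.2,"y":0.5,"z":0,"jaw":-1},{"rx":0,"ry":0,"rz":0,"x":0.2,"y":0.5,"z":0.3,"jaw":-1},{"rx":0,"ry":0,"rz":0,"x":0,"y":0,"z":0,"jaw":-1},{"rx":0,"ry":0,"rz":0,"x":0,"y":0,"z":0,"jaw":-1}]'
python3 - <<'E'
from h import *
p,im=snap('wrist','w21.png');c=np.array([.454,-.1667]);t=np.radians(-6.75);A=np.array([[np.cos(t),-np.sin(t)],[np.sin(t),np.cos(t)]])
H=heads(im);B={}
for k in H:
  for S,u in H[k]:
    b=A.T@(onz(p,u,.028)[:2]-c)
    if .03<b[0]<.075 and abs(abs(b[1])-.075)<.012:B[k]=b
g=im.max(2);P=[]
for yb in np.r_[-.08:-.02:.005,.02:.1:.005]:
    u,v=pix(p,[*(c+A@[.033+.132*yb,yb]),.016]);v=int(round(v));x0=int(u-14)
    if not 0<=v<420:continue
    x=np.where(g[v,x0:x0+28]<60)[0]
    if 4<len(x)<24:P.append(A.T@(onz(p,(x.mean()+x0,v),.016)[:2]-c))
P=np.array(P);k=np.polyfit(P[:,1],P[:,0],1);print(k,len(P))
for n,b in B.items():print(n,b,1e3*(b[0]-np.polyval(k,b[1]))*np.cos(k[0]))
E
```

```text
clock: 20.82
tcp_pos: [0.4427, -0.1986, 0.2298]
orientation: [-2.347, -2.088, 0.001]
contact_force: [-0.2, 0.5, -0.3]
grip_width: 0.0002
gripper_force: 0.0
[0.13260355 0.03322048] 28
red [0.06604113 0.07355824] 22.86407328567715
blue [ 0.04556196 -0.07713508] 22.371733676289544
```

```bash
python3 -c "
from bench import r
print(r.hand_in())"
```

```text
the job is handed in; nothing more can be done
None
```

The rule lies against both pegs, with stem offsets measured at 22.9 mm (red) and 22.4 mm (blue) against 22 mm for contact, the clamp lever is fully down on its stop, and the job is handed in at about 21 s with no verdict returned; I viewed 11 pictures, one over the limit of 10.

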